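# Open the lidded parts tub in the feeder tray

## Robot

A 7-joint arm with a two-finger parallel gripper is mounted at the origin on the work surface. World frame = base frame: x ahead of the robot, y to its left, z up, the work surface at z = 0. Lengths are in m, angles in rad, forces in N, time in s.
With the tool pointing down it reaches from about 0.425 to 0.925 m from the base axis. Payload 6.8 kg.
Tool frame: the origin (TCP) lies on the mounting face of the last link; the fingertips stand 173 mm ahead of it and the grasp point (between the pads) lies 155 mm ahead of it; z points along the fingers, y is the line along which they close (so a half turn about z gives the same grasp; the last joint's range is limited). The gripper opens to 85 mm and grips with 20 to 120 N. Pads are 22 mm wide; open, the fingers measure 114 mm over their backs; the gripper's body (76 mm by 85 mm) begins 54 mm behind the grasp point. The pads swing forward as they close: fully open they stand 13 mm farther back than shut.
Start: joints at [-1.392, 0.477, 0.022, 1.555, -0.011, 1.109, -0.083], TCP at [0.191, 0.647, 0.405] pointing down, gripper open.
Joint ranges: [-2.96, 2.96], [-0.34, 2.1], [-1.41, 1.46], [0.24, 2.44], [-1.37, 4.51], [0.17, 1.92], [-2.96, 2.96]. Speed limits (rad/s): [2.39, 2.39, 3.14, 3.14, 3.14, 3.14, 3.14].

## Interface

Orientations are given as a rotation vector (axis times angle).
In Python, from bench import r gives the robot as it stands.
- The arm moves only by the tool arm_command, never from a script. Its argument "plan" is a list of rows, each an object of numbers: "claw": the closure, from 0 (fully open) to 1 (shut); "tx", "ty", "tz": the shift along the tool's x, y, z in m; "ax", "ay", "az": the turn, a rotation vector about the tool's x, y, z in degrees. A call has exactly 10 rows; each row shifts and turns the commanded pose from where the row before left it, along the tool's axes as they then stand; what a row does not reach is not made up. A row lasts 1/12 s, in which the tool goes at most 41.7 mm and 7.16 degrees, less where a joint would pass 70% of its speed; a pose out of reach is approached as far as the arm can. A call is refused whole if a number of a shift passes 0.0417 or a number of a turn 7.16, either way. A call with a gripper value outside its range is refused whole. The fingers move at their own pace and stop on an object; "squeeze" is the grip in N (left out, the last holds). Time passes only in rows, so rows that do not move let the fingers close, or fill a call up. It gives the time, the measured TCP pose, the force, the opening and the grip force at its end, in the units of the state.
- r.get_obs(): the state, without advancing time (a new reading comes with each control period).
- r.grab_frame(name): name is "scene" or "top" or "wrist"; returns the picture (400x640x3 uint8, red, green, blue); there is no depth.
- r.camera_model(name): a dict with "fx", "fy", "cx", "cy" (pixels), "position" and "orientation" of the camera in the world; the wrist camera has in their place "tool_from_camera" (4x4, takes a point from camera to tool coordinates, whose origin is the TCP and whose axes are the flange's). Camera axes: x right, y up, looking along -z (the intrinsics and any distortion apply to the point x, -y, -z); pixel columns grow to the right and rows downward; lengths in m; the calibration is good to about 2 mm. A picture is of the moment at which its call begins: read the wrist's pose just before it. camera_model takes no time and is no camera call.
- r.hand_in(): hands the job in; it is judged then, once.
Trained networks look in the newest picture that a camera, given by its name, has taken for a name from the list of things; names that differ only in an ending like _2 or _b are one class to them, and where a whole thing is asked for, a point or a joint stands for the part that bears it (a point fixed in the world has none). Each returns a list of dicts, best first, with "confidence" (0 to 1); they miss things now and then, are a little off and sometimes report something else, mostly with a low value. They report only what shows in the picture. A call takes as long as a camera call.
- r.boxes_of(target, camera): "location" ([x, y, z] in m, in the coordinates of the camera as it stood for that picture, good to about 4 mm: the middle of the surface that is visible of it).
- r.tip_of(target, camera): "location" ([x, y, z] in m, in the coordinates of the camera as it stood for that picture, good to about 4 mm: a listed point, or the origin of a listed thing).
The state is a dict: "clock": time; "joints": joint angles; "qvel": joint speeds; "tau": joint torques, N m; "tcp_pos": TCP position; "orientation": TCP orientation; "contact_force": force on the tool from outside, world axes, zero at the start; "moment": the same for the moment, N m; "grip_width": finger opening in m; "gripper_force": force on a finger pad.
Only numpy, scipy, OpenCV 4.12 (cv2) and the standard library are available. Lean on these libraries where they do the work, as an engineer would, in place of code of your own. Each camera call takes 0.05 s, during which the arm holds its last target. There are 200 camera calls.

## Task

Pull the tray out of the hooded feeder unit to its stop. Then tip the tab end of the tub's lid up by a good 10 degrees while its back edge still sits on the tub, draw the lid out from under the hood and lay it flat, right way up, in the middle of the rubber mat, setting it down rather than dropping it. Leave the tray fully out, and do not push the power strip, the signal lamp or the motor about.

Things in the scene. Friction and masses are not known exactly. Their poses are not given: they have to be found in the camera images.
- feeder: Fixed white feeder unit, 210 deep (x), 200 wide (y), 148 high. Origin: on the table below the middle of the hood's front edge; x points into the unit (away from the robot), z up. The hood is a solid block over the whole plan (x 0 to 210), z 92 to 148; 12 thick side walls stand below it, x 20 to 210. Below the hood the front is open for the tray.
- tray (a joint): Slide of the grey tray, m: 0 = shut (as at the start), grows as it is pulled to the unit's -x. The stop, between 0.12 and 0.16, is to be felt. The tray front is a panel 172 wide, its top 49 above the table, its face 20 behind the hood's front edge when shut. The tub is fixed on the tray.
- tray_handle (a point): Middle of the tray's pull: an upright round steel bar, diameter 12, from 12 to 58 above the table (this point at 38), 35 in front of the panel. When shut it stands 15 in front of the hood's edge, so a vertical gripper meets the hood. Axes as the feeder's; moves with the tray.
- tub_rim (a point): Middle of the tub's open mouth, at rim height, 72 above the table. Tub: grey open box, outside 120 (x) by 110 (y), 60 high, walls 4; in it six upright metal discs, their tops 38 above the table. Axes as the feeder's. With the tray at its stop, about 40 of the tub's length is still under the hood.
- lid: Loose grey lid on the tub, about 0.2 kg. Origin: middle of the skirt's underside; z up, x away from the tab. Plate 130 (x) by 120 (y) by 6, underside at z 16; a skirt 102 by 97, 16 deep, sits inside the rim with 5 play each way along x. Seated: origin 56 above the table, plate top 78, with 14 free under the hood. On the mat it stands on its skirt, origin 4 above the table.
- lid_tab (a point): Grip point on the lid's pull tab, 93 in -x and 23 in z from the lid's origin. The tab is a bar 14 wide (y) and 14 high (z 16 to 30) that sticks out 46 from the plate's front edge, to 111 from the origin, over the gap between tray panel and tub; fingers straddle it in y.
- mat: Fixed flat plain grey rubber mat, 210 (x) by 180 (y), 4 thick, with a thin dark border line. Origin: middle of its underside, on the table. It lies left or right of the feeder.
- strip: Bystander: white power strip, 190 by 100 by 38 high, loose, on the other side of the feeder from the mat. Origin: middle of its underside.
- lamp: Bystander: white signal lamp standing on an 80 square foot, 175 high, loose. Origin: middle of its underside.
- motor: Bystander: metal gear motor 110 by 70 (plus a 50 long round motor at +y), 60 high, loose. Origin: middle of its underside.

How it is judged:
On the way, in this order (a step that is already met when the one before it is completed fails the run):
1. the tray is pulled out to its stop (within 5 mm), the lid still seated on the tub (value of joint tray above 0.135 m and angle between lid's own z axis and vertical below 0.06 rad), for 0.2 s.
2. the lid is tipped up by at least 7 degrees with its back edge still on the tub (lid middle drawn out by less than 25 mm and no more than 12 mm above the rim), the tray still out (angle between lid's own z axis and vertical above 0.12 rad and x of lid in the frame of tub_rim above -0.025 m and z of lid in the frame of tub_rim below 0.012 m and value of joint tray above 0.12 m), for 0.1 s.
At the end, for the whole second after the job is handed in: The tray is out to within 10 mm of its stop, and the lid lies at rest on its skirt on the mat, right way up and flat (within 3.4 degrees), its middle within 40 mm of the mat's middle, and released (value of joint tray above 0.13 m and horizontal distance between lid and mat below 0.04 m and height (world z) of lid below 0.009 m and angle between lid's own z axis and vertical below 0.06 rad and linear speed of lid below 0.02 m/s); the robot touches nothing.
It fails at once if the power strip is pushed about (over 25 mm) (distance of strip from where it was at the start of the episode above 0.025 m).
It fails at once if the signal lamp is pushed about (over 25 mm) (distance of lamp from where it was at the start of the episode above 0.025 m).
It fails at once if the motor is pushed about (over 25 mm) (distance of motor from where it was at the start of the episode above 0.025 m).
It fails at once if the lid is dropped (falls faster than 0.5 m/s without being held) (linear speed of lid above 0.5 m/s and contact force between the fingers and lid below 0.1 N).
It also fails if it takes over 61 s, if anything falls off the work surface, if the arm or the gripper's body presses on something with over 40 N, if the wrist force passes 120 N, or if a joint passes its speed limit or range.

## Working session

There is one attempt and no reset: what is moved stays moved. The work goes in short steps, Python scripts to look and compute and a tool call to move; the robot and the scene stay as the last step left them, time stands still between calls to the robot, and variables do not carry over. Pictures are saved under pics/ and viewed, at most 10 in all, crops included, and the job is handed in when it is done.

Besides the shell and the picture viewer there is one more tool, called after "Request:" as a command line: name --argument value ..., lists and objects as JSON in quotes. arm_command: Moves the arm, as the interface text tells. Its arguments: {"type":"object","properties":{"plan":{"type":"array","items":{"type":"object","properties":{"claw":{"type":"number"},"tx":{"type":"number"},"ty":{"type":"number"},"tz":{"type":"number"},"ax":{"type":"number"},"ay":{"type":"number"},"az":{"type":"number"}}}},"squeeze":{"type":"number"}},"required":["plan"]}

```bash
mkdir -p pics; cat > h.py <<'E'
import numpy as np, cv2
from scipy.spatial.transform import Rotation as R
from bench import r
def cam(name):
    m=r.camera_model(name)
    if 'position' in m:
        o=np.array(m['orientation']); 
        Rm=R.from_rotvec(o).as_matrix() if o.shape==(3,) else (o if o.shape==(3,3) else None)
        return Rm,np.array(m['position'])
    o=r.get_obs(); T=np.array(m['tool_from_camera']); Rt=R.from_rotvec(o['orientation']).as_matrix()
    return Rt@T[:3,:3], Rt@T[:3,3]+np.array(o['tcp_pos'])
def find(t,name,k='tip_of'):
    Rm,p=cam(name)
    return [(np.round(Rm@np.array(d['location'])+p,4).tolist(),round(d['confidence'],2)) for d in getattr(r,k)(t,name)[:3]]
def snap(name,fn):
    im=r.grab_frame(name); cv2.imwrite('pics/'+fn,im[:,:,::-1]); return im
def tool():
    o=r.get_obs(); return R.from_rotvec(o['orientation']).as_matrix(),np.array(o['tcp_pos'])
E
python3 - <<'E'
from h import *
o=r.get_obs(); print(o['clock'],o['tcp_pos'],o['orientation'],o['grip_width']); print(np.round(tool()[0],3))
for n in ['scene','top']:
    m=r.camera_model(n); print(n,m)
    snap(n,n+'0.png')
    for t in ['feeder','tray_handle','tub_rim','lid','lid_tab','mat','strip','lamp','motor']:
        print(t,find(t,n))
print(r.get_obs()['clock'], r.camera_model('wrist'))
E
```

```text
0.0 [0.19087165 0.64716448 0.40374615] [-4.48960591e-01 -3.10921332e+00  2.81024357e-03] 0.08527840886037008
[[-0.959  0.283 -0.   ]
 [ 0.283  0.959 -0.002]
 [-0.    -0.002 -1.   ]]
scene {'fx': 514.0679164235136, 'fy': 514.0679164235136, 'cx': 314.16256388816436, 'cy': 191.88727475227967, 'position': array([ 1.45937527, -0.59243055,  1.08410721]), 'orientation': array([0.71977661, 0.3758774 , 0.85616642])}
feeder []
tray_handle []
tub_rim []
lid []
lid_tab []
mat [([0.466, 0.3275, -0.0018], 0.9)]
strip [([0.4663, -0.3144, -0.0011], 0.96)]
lamp [([0.6605, 0.3652, -0.0069], 0.57)]
motor []
top {'fx': 369.6187456783013, 'fy': 369.6187456783013, 'cx': 318.1881623438028, 'cy': 194.26489308539382, 'position': array([ 0.51965369, -0.00672504,  0.88645949]), 'orientation': array([ 0.10763834, -0.11964081, -1.58889668])}
feeder [([0.6406, 0.054, -0.0013], 0.77)]
tray_handle [([0.4634, 0.3286, 0.0023], 0.52), ([0.627, 0.0583, 0.0398], 0.5)]
tub_rim []
lid []
lid_tab []
mat [([0.4637, 0.3297, 0.0006], 0.73)]
strip [([0.4597, -0.3132, -0.0008], 0.64)]
lamp [([0.6547, 0.3656, 0.0021], 0.75), ([0.6236, 0.0605, 0.0405], 0.35)]
motor []
1.0 {'fx': 339.7700404681752, 'fy': 339.7700404681752, 'cx': 320.26173896287213, 'cy': 199.29273586281286, 'tool_from_camera': array([[ 5.89768753e-04,  9.55143790e-01,  2.96141845e-01,
         7.61455858e-02],
       [ 9.99999377e-01, -2.82661880e-04, -1.07983945e-03,
        -9.98491540e-05],
       [-9.47693931e-04,  2.96142297e-01, -9.55143362e-01,
         3.10545558e-02],
       [ 0.00000000e+00,  0.00000000e+00,  0.00000000e+00,
         1.00000000e+00]])}
```

```bash
cd pics; python3 -c "
import cv2,numpy as np
a=cv2.imread('top0.png');b=cv2.imread('scene0.png')
cv2.imwrite('both.png',cv2.resize(np.vstack([a,b]),(480,600)))"
```

```text
(no output)
```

View pics/top0.png

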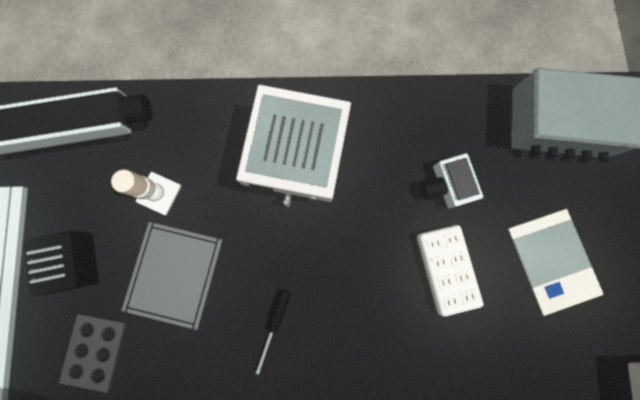

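View pics/scene0.png

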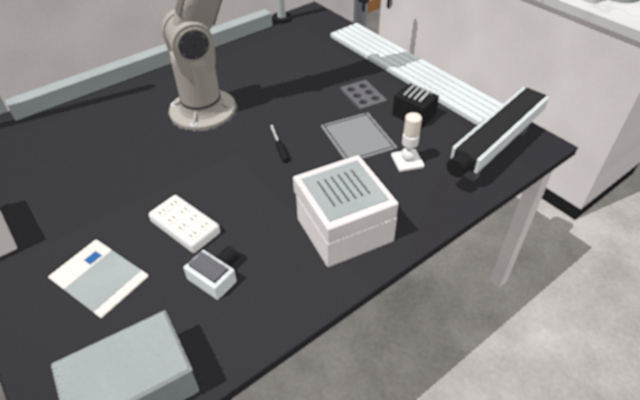

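The top view shows the feeder hood with corners near (259,86), (350,101), (331,201) and (237,185), and the handle at (287,200). The mat lies to the left, with corners near (150,223), (222,239), (197,329) and (122,311), and the lamp stands just beyond it at (150,190). The strip and motor are on the right. The scene view agrees with this layout.

```bash
cat >> h.py <<'E'
def unproj(name,uv,z):
    m=r.camera_model(name); Rm,p=cam(name)
    d=Rm@np.array([(uv[0]-m['cx'])/m['fx'],-(uv[1]-m['cy'])/m['fy'],-1]); return p+d*(z-p[2])/d[2]
E
python3 - <<'E'
from h import *
im=cv2.imread('pics/top0.png'); hsv=cv2.cvtColor(im,cv2.COLOR_BGR2GRAY)
# hood top: bright blob
for nm,thr,box,z in [('hood',100,(225,75,365,215),.148),('mat',80,(110,215,235,340),.004)]:
    x0,y0,x1,y1=box; g=(hsv[y0:y1,x0:x1]>thr).astype('uint8')
    g=cv2.morphologyEx(g,cv2.MORPH_CLOSE,np.ones((5,5)))
    g=cv2.morphologyEx(g,cv2.MORPH_OPEN,np.ones((9,9)))
    c=max(cv2.findContours(g,0,2)[0],key=cv2.contourArea)
    b=cv2.boxPoints(cv2.minAreaRect(c))+[x0,y0]; 
    ap=cv2.approxPolyDP(c,8,True)[:,0]+[x0,y0]
    print(nm,ap.tolist())
    P=np.array([unproj('top',q,z) for q in ap]); print(np.round(P,4)); print([round(float(np.linalg.norm(P[i]-P[i-1])),3) for i in range(len(P))], P.mean(0))
    for i in range(len(P)): d=P[i]-P[i-1]; print(np.degrees(np.arctan2(d[1],d[0])))
print('handle', unproj('top',(287,200),.058))
E
```

```text
hood [[257, 85], [237, 180], [331, 199], [350, 102]]
[[ 0.8622  0.1104  0.148 ]
 [ 0.6595  0.1504  0.148 ]
 [ 0.6167 -0.0391  0.148 ]
 [ 0.8209 -0.0844  0.148 ]]
[0.199, 0.207, 0.194, 0.209] [0.73982778 0.03431568 0.148     ]
78.03229036460671
168.821518694999
-102.72344178807087
-12.50158151963851
mat [[148, 223], [123, 311], [197, 327], [220, 239]]
[[0.5871 0.3914 0.004 ]
 [0.3859 0.4398 0.004 ]
 [0.3466 0.2691 0.004 ]
 [0.5456 0.2198 0.004 ]]
[0.177, 0.207, 0.175, 0.205] [0.46631745 0.33002461 0.004     ]
76.40983594860919
166.49644123755272
-102.94490543680638
-13.895072955903245
handle [0.62833004 0.05636058 0.058     ]
```

```bash
cat >> h.py <<'E'
from scipy.linalg import logm,expm
ORG=np.array([.6371,.056,0]); YAW=np.radians(-12.1)
def fx(yaw=None):
    y=YAW if yaw is None else yaw; return np.array([np.cos(y),np.sin(y),0])
def pose(g,th,yaw=None,off=.155):
    """TCP pose for grasp point g, tool z tilted th deg from down toward feeder +x; tool x faces the robot"""
    t=np.radians(th); X=fx(yaw); Z=np.array([0,0,1.]); a=np.sin(t)*X-np.cos(t)*Z; x=-np.cos(t)*X-np.sin(t)*Z
    T=np.eye(4); T[:3,:3]=np.c_[x,np.cross(a,x),a]; T[:3,3]=np.asarray(g)-off*a; return T
def cur():
    Rm,p=tool(); T=np.eye(4); T[:3,:3]=Rm; T[:3,3]=p; return T
def rows(T1,n,T0=None):
    T0=cur() if T0 is None else T0
    D=np.real(expm(np.real(logm(np.linalg.inv(T0)@T1))/n))
    print(n,'rows: t',np.round(D[:3,3],4),'a',np.round(np.degrees(R.from_matrix(D[:3,:3]).as_rotvec()),2))
E
python3 - <<'E'
from h import *
h=ORG-.015*fx()+[0,0,.040]; print(h)
T=pose(h,35); T[:3,3]-=.13*T[:3,2]; print(T)
rows(T,20)
E
```

```text
[0.62243325 0.05914428 0.04      ]
[[-8.00953137e-01  2.09618563e-01  5.60833424e-01  4.62595725e-01]
 [ 1.71709474e-01  9.77783237e-01 -1.20232268e-01  9.34104749e-02]
 [-5.73576436e-01 -1.38777878e-17 -8.19152044e-01  2.73458333e-01]
 [ 0.00000000e+00  0.00000000e+00  0.00000000e+00  1.00000000e+00]]
20 rows: t [-0.0176 -0.0235  0.0121] a [-0.07 -1.75 -0.21]
```

Request:
arm_command --plan '[{"tx":-0.0176,"ty":-0.0235,"tz":0.0121,"ax":-0.07,"ay":-1.75,"az":-0.21,"claw":0},{"tx":-0.0176,"ty":-0.0235,"tz":0.0121,"ax":-0.07,"ay":-1.75,"az":-0.21,"claw":0},{"tx":-0.0176,"ty":-0.0235,"tz":0.0121,"ax":-0.07,"ay":-1.75,"az":-0.21,"claw":0},{"tx":-0.0176,"ty":-0.0235,"tz":0.0121,"ax":-0.07,"ay":-1.75,"az":-0.21,"claw":0},{"tx":-0.0176,"ty":-0.0235,"tz":0.0121,"ax":-0.07,"ay":-1.75,"az":-0.21,"claw":0},{"tx":-0.0176,"ty":-0.0235,"tz":0.0121,"ax":-0.07,"ay":-1.75,"az":-0.21,"claw":0},{"tx":-0.0176,"ty":-0.0235,"tz":0.0121,"ax":-0.07,"ay":-1.75,"az":-0.21,"claw":0},{"tx":-0.0176,"ty":-0.0235,"tz":0.0121,"ax":-0.07,"ay":-1.75,"az":-0.21,"claw":0},{"tx":-0.0176,"ty":-0.0235,"tz":0.0121,"ax":-0.07,"ay":-1.75,"az":-0.21,"claw":0},{"tx":-0.0176,"ty":-0.0235,"tz":0.0121,"ax":-0.07,"ay":-1.75,"az":-0.21,"claw":0}]'

```text
clock: 1.83
tcp_pos: [0.3121, 0.3693, 0.3083]
orientation: [0.353, 2.814, -0.045]
contact_force: [1.0, -0.8, -0.7]
grip_width: 0.0852
gripper_force: 0.0
```

Request:
arm_command --plan '[{"tx":-0.0176,"ty":-0.0235,"tz":0.0121,"ax":-0.07,"ay":-1.75,"az":-0.21,"claw":0},{"tx":-0.0176,"ty":-0.0235,"tz":0.0121,"ax":-0.07,"ay":-1.75,"az":-0.21,"claw":0},{"tx":-0.0176,"ty":-0.0235,"tz":0.0121,"ax":-0.07,"ay":-1.75,"az":-0.21,"claw":0},{"tx":-0.0176,"ty":-0.0235,"tz":0.0121,"ax":-0.07,"ay":-1.75,"az":-0.21,"claw":0},{"tx":-0.0176,"ty":-0.0235,"tz":0.0121,"ax":-0.07,"ay":-1.75,"az":-0.21,"claw":0},{"tx":-0.0176,"ty":-0.0235,"tz":0.0121,"ax":-0.07,"ay":-1.75,"az":-0.21,"claw":0},{"tx":-0.0176,"ty":-0.0235,"tz":0.0121,"ax":-0.07,"ay":-1.75,"az":-0.21,"claw":0},{"tx":-0.0176,"ty":-0.0235,"tz":0.0121,"ax":-0.07,"ay":-1.75,"az":-0.21,"claw":0},{"tx":-0.0176,"ty":-0.0235,"tz":0.0121,"ax":-0.07,"ay":-1.75,"az":-0.21,"claw":0},{"tx":-0.0176,"ty":-0.0235,"tz":0.0121,"ax":-0.07,"ay":-1.75,"az":-0.21,"claw":0}]'

```text
clock: 2.67
tcp_pos: [0.4556, 0.105, 0.2737]
orientation: [0.274, 2.53, -0.086]
contact_force: [0.2, 0.7, -0.8]
grip_width: 0.0857
gripper_force: 0.0
```

```bash
python3 - <<'E'
from h import *
print(np.round(cur(),4)); o=r.get_obs(); print(o['clock'],o['joints'],o['contact_force'])
snap('wrist','w1.png')
for t in ['tray_handle','lid_tab','feeder','lid','tub_rim']: print(t,find(t,'wrist'))
h=ORG-.015*fx()+[0,0,.040]
rows(pose(h,35),10)
E
```

```text
[[-0.8069  0.2141  0.5505  0.4556]
 [ 0.1763  0.9768 -0.1215  0.105 ]
 [-0.5637 -0.001  -0.826   0.2737]
 [ 0.      0.      0.      1.    ]]
2.6667 [-1.01072109  0.32449127  0.62278756  2.36835398  1.4245492   0.17562054
 -0.48342434] [ 0.17496392  0.70744724 -0.82632607]
tray_handle [([0.6263, 0.0573, 0.0365], 0.94), ([0.6699, 0.0439, 0.0788], 0.36)]
lid_tab [([0.668, 0.051, 0.077], 0.83)]
feeder [([0.6421, 0.0583, 0.001], 0.85)]
lid []
tub_rim []
10 rows: t [-0.001  -0.0013  0.0136] a [ 0.01 -0.08 -0.01]
```

View pics/w1.png

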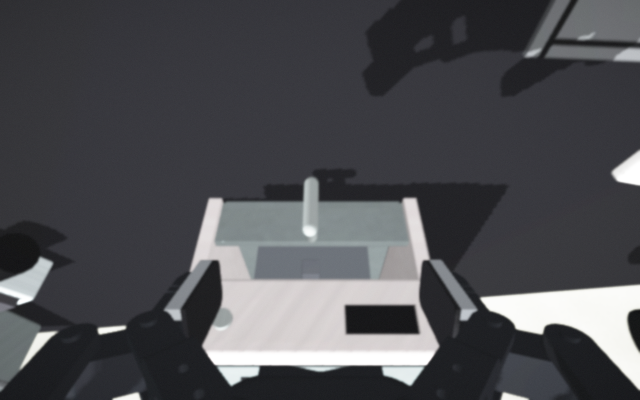

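The wrist view shows the bar upright at (311,180–232), with the tab end behind it at (311,268) and the fingers straddling symmetrically. The handle estimates agree, so I'll approach now.

```bash
sed -i 's/^ORG=.*;/ORG=np.array([.639,.0555,0]);/' h.py; python3 - <<'E'
from h import *
h=ORG-.015*fx()+[0,0,.040]
print(h,cur()[:3,3]); rows(pose(h,34),10)
# pixel check of the bar
m=r.camera_model('wrist')
for uv,z in [((311,232),.058),((311,182),.012)]: print(unproj('wrist',uv,z))
E
```

```text
[0.62433325 0.05864428 0.04      ] [0.45484085 0.10852183 0.27387375]
10 rows: t [-0.0015 -0.0013  0.0137] a [ 0.01  0.02 -0.01]
[0.6304158  0.06388459 0.058     ]
[0.62276895 0.06503992 0.012     ]
```

Request:
arm_command --plan '[{"tx":-0.0015,"ty":-0.0013,"tz":0.007},{"tx":-0.0015,"ty":-0.0013,"tz":0.007},{"tx":-0.0015,"ty":-0.0013,"tz":0.007},{"tx":-0.0015,"ty":-0.0013,"tz":0.007},{"tx":-0.0015,"ty":-0.0013,"tz":0.007},{"tx":-0.0015,"ty":-0.0013,"tz":0.007},{"tx":-0.0015,"ty":-0.0013,"tz":0.007},{"tx":-0.0015,"ty":-0.0013,"tz":0.007},{"tx":-0.0015,"ty":-0.0013,"tz":0.007},{"tx":-0.0015,"ty":-0.0013,"tz":0.007}]'

```text
invalid input at $.plan[0]: expected keys claw, tx, ty, tz, ax, ay, az
```

```bash
python3 - <<'E'
from h import *
o=r.get_obs(); print(np.round(o['joints'],3)); print(np.round(cur(),4))
r.grab_frame('wrist')
for t in ['tray_handle','lid_tab']: print(t,find(t,'wrist'))
h=ORG-.015*fx()+[0,0,.040]
rows(pose(h,34),10)
E
```

```text
[-1.012  0.322  0.615  2.367  1.413  0.178 -0.476]
[[-0.8081  0.2105  0.5501  0.4548]
 [ 0.1752  0.9776 -0.1167  0.1085]
 [-0.5623  0.0021 -0.8269  0.2739]
 [ 0.      0.      0.      1.    ]]
tray_handle [([0.6273, 0.0603, 0.0361], 0.82)]
lid_tab [([0.6643, 0.0504, 0.0787], 0.74)]
10 rows: t [-0.0015 -0.0013  0.0137] a [ 0.01  0.02 -0.01]
```

Request:
arm_command --plan '[{"tx":-0.0015,"ty":-0.0013,"tz":0.008,"ax":0,"ay":0,"az":0,"claw":0},{"tx":-0.0015,"ty":-0.0013,"tz":0.008,"ax":0,"ay":0,"az":0,"claw":0},{"tx":-0.0015,"ty":-0.0013,"tz":0.008,"ax":0,"ay":0,"az":0,"claw":0},{"tx":-0.0015,"ty":-0.0013,"tz":0.008,"ax":0,"ay":0,"az":0,"claw":0},{"tx":-0.0015,"ty":-0.0013,"tz":0.008,"ax":0,"ay":0,"az":0,"claw":0},{"tx":-0.0015,"ty":-0.0013,"tz":0.008,"ax":0,"ay":0,"az":0,"claw":0},{"tx":-0.0015,"ty":-0.0013,"tz":0.008,"ax":0,"ay":0,"az":0,"claw":0},{"tx":-0.0015,"ty":-0.0013,"tz":0.008,"ax":0,"ay":0,"az":0,"claw":0},{"tx":-0.0015,"ty":-0.0013,"tz":0.008,"ax":0,"ay":0,"az":0,"claw":0},{"tx":-0.0015,"ty":-0.0013,"tz":0.008,"ax":0,"ay":0,"az":0,"claw":0}]'

```text
clock: 3.95
tcp_pos: [0.5085, 0.0834, 0.2158]
orientation: [0.27, 2.532, -0.081]
contact_force: [0.5, -0.9, 0.5]
grip_width: 0.0856
gripper_force: 0.0
```

```bash
sed -i 's/^ORG=.*;/ORG=np.array([.640,.0558,0]);/' h.py; python3 - <<'E'
from h import *
o=r.get_obs(); print(np.round(o['joints'],3)); print(np.round(cur(),4))
h=ORG-.015*fx()+[0,0,.040]
for th in (34,30): rows(pose(h,th),10)
E
```

```text
[-0.59   0.469  0.256  2.279  2.006  0.231 -0.994]
[[-0.8081  0.2104  0.5502  0.5085]
 [ 0.1747  0.9776 -0.1174  0.0834]
 [-0.5625  0.0013 -0.8268  0.2158]
 [ 0.      0.      0.      1.    ]]
10 rows: t [-0.0001  0.0001  0.0057] a [ 0.    0.02 -0.01]
10 rows: t [-0.0013  0.0001  0.0058] a [ 0.    0.42 -0.01]
```

Request:
arm_command --plan '[{"tx":0,"ty":0,"tz":0.0095,"ax":0,"ay":0,"az":0,"claw":0},{"tx":0,"ty":0,"tz":0.0095,"ax":0,"ay":0,"az":0,"claw":0},{"tx":0,"ty":0,"tz":0.0095,"ax":0,"ay":0,"az":0,"claw":0},{"tx":0,"ty":0,"tz":0.0095,"ax":0,"ay":0,"az":0,"claw":0},{"tx":0,"ty":0,"tz":0.0095,"ax":0,"ay":0,"az":0,"claw":0},{"tx":0,"ty":0,"tz":0.0095,"ax":0,"ay":0,"az":0,"claw":0},{"tx":0,"ty":0,"tz":0,"ax":0,"ay":0,"az":0,"claw":1},{"tx":0,"ty":0,"tz":0,"ax":0,"ay":0,"az":0,"claw":1},{"tx":0,"ty":0,"tz":0,"ax":0,"ay":0,"az":0,"claw":1},{"tx":0,"ty":0,"tz":0,"ax":0,"ay":0,"az":0,"claw":1}]' --squeeze 40

```text
clock: 4.78
tcp_pos: [0.5396, 0.076, 0.1693]
orientation: [0.271, 2.531, -0.082]
contact_force: [0.5, -0.6, -0.0]
grip_width: 0.0387
gripper_force: 0.0
```

```bash
python3 - <<'E'
from h import *
o=r.get_obs(); print(np.round(o['joints'],3),o['grip_width'],o['gripper_force'],o['contact_force']); T=cur(); print(np.round(T,4)); g=T[:3,3]+.155*T[:3,2]; print('grasp',g)
# pull with untilt: total 0.06 & tilt 34->10
d=(g-ORG)@fx(); print(d)
for D,th in ((.03,24),(.06,12),(.1,6)):
  rows(pose(g-D*fx(),th),10)
E
```

```text
[-0.423  0.586  0.104  2.214  2.174  0.302 -1.123] 0.038677181340370737 0.0 [ 0.45645438 -0.59164967 -0.0268339 ]
[[-8.077e-01  2.115e-01  5.504e-01  5.396e-01]
 [ 1.753e-01  9.774e-01 -1.183e-01  7.600e-02]
 [-5.630e-01  9.000e-04 -8.265e-01  1.693e-01]
 [ 0.000e+00  0.000e+00  0.000e+00  1.000e+00]]
grasp [0.62490081 0.05767213 0.04122078]
-0.015156164839734946
10 rows: t [-0.0002 -0.     -0.0015] a [-0.    1.03 -0.01]
10 rows: t [-0.0005 -0.     -0.0024] a [ 0.    2.23 -0.01]
10 rows: t [ 0.0018 -0.     -0.0035] a [ 0.    2.83 -0.01]
```

Request:
arm_command --plan '[{"tx":0,"ty":0,"tz":0,"ax":0,"ay":0,"az":0,"claw":1},{"tx":0,"ty":0,"tz":0,"ax":0,"ay":0,"az":0,"claw":1},{"tx":0,"ty":0,"tz":0,"ax":0,"ay":0,"az":0,"claw":1},{"tx":0,"ty":0,"tz":0,"ax":0,"ay":0,"az":0,"claw":1},{"tx":0,"ty":0,"tz":0,"ax":0,"ay":0,"az":0,"claw":1},{"tx":-0.0003,"ty":0,"tz":-0.003,"ax":0,"ay":2,"az":0,"claw":1},{"tx":-0.0003,"ty":0,"tz":-0.003,"ax":0,"ay":2,"az":0,"claw":1},{"tx":-0.0003,"ty":0,"tz":-0.003,"ax":0,"ay":2,"az":0,"claw":1},{"tx":-0.0003,"ty":0,"tz":-0.003,"ax":0,"ay":2,"az":0,"claw":1},{"tx":-0.0003,"ty":0,"tz":-0.003,"ax":0,"ay":2,"az":0,"claw":1}]' --squeeze 40

```text
clock: 5.62
tcp_pos: [0.5354, 0.0789, 0.1801]
orientation: [0.282, 2.669, -0.065]
contact_force: [3.9, 6.5, -5.4]
grip_width: 0.0112
gripper_force: 40.0
```

```bash
python3 - <<'E'
from h import *
o=r.get_obs(); print(np.round(o['joints'],3),o['grip_width'],o['gripper_force'],o['contact_force']); T=cur(); g=T[:3,3]+.155*T[:3,2]; print('grasp',g)
print((g-ORG)@fx(), np.degrees(np.arccos(-T[2,2])))
g0=ORG-.0155*fx()+[0,0,.041]
for D,th in ((.08,10),(.1,8)):
  rows(pose(g0-D*fx(),th),10)
E
```

```text
[-0.413  0.551  0.107  2.183  1.507  0.175 -0.444] 0.011240374108877233 40.03987491130829 [ 3.89703449  6.52913405 -5.37409671]
grasp [0.60266582 0.06465313 0.04115446]
-0.038360518741875675 26.32154382484659
10 rows: t [ 0.001  -0.0001 -0.0018] a [0.01 1.63 0.  ]
10 rows: t [ 0.0024 -0.0001 -0.0023] a [0.01 1.83 0.  ]
```

Request:
arm_command --plan '[{"tx":0.001,"ty":0,"tz":-0.0018,"ax":0,"ay":1.6,"az":0,"claw":1},{"tx":0.001,"ty":0,"tz":-0.0018,"ax":0,"ay":1.6,"az":0,"claw":1},{"tx":0.001,"ty":0,"tz":-0.0018,"ax":0,"ay":1.6,"az":0,"claw":1},{"tx":0.001,"ty":0,"tz":-0.0018,"ax":0,"ay":1.6,"az":0,"claw":1},{"tx":0.001,"ty":0,"tz":-0.0018,"ax":0,"ay":1.6,"az":0,"claw":1},{"tx":0.001,"ty":0,"tz":-0.0018,"ax":0,"ay":1.6,"az":0,"claw":1},{"tx":0.001,"ty":0,"tz":-0.0018,"ax":0,"ay":1.6,"az":0,"claw":1},{"tx":0.001,"ty":0,"tz":-0.0018,"ax":0,"ay":1.6,"az":0,"claw":1},{"tx":0.001,"ty":0,"tz":-0.0018,"ax":0,"ay":1.6,"az":0,"claw":1},{"tx":0.001,"ty":0,"tz":-0.0018,"ax":0,"ay":1.6,"az":0,"claw":1}]' --squeeze 40

```text
clock: 6.45
tcp_pos: [0.5203, 0.0821, 0.1933]
orientation: [0.314, 2.943, -0.024]
contact_force: [3.8, 9.4, -12.8]
grip_width: 0.0108
gripper_force: 39.9
```

```bash
cat > st.py <<'E'
from h import *
o=r.get_obs(); print(o['clock'],np.round(o['joints'],3),round(o['grip_width'],4),round(o['gripper_force'],1),np.round(o['contact_force'],1)); T=cur(); g=T[:3,3]+.155*T[:3,2]; 
X=fx(); Y=np.array([-X[1],X[0],0]); print('grasp',np.round(g,4),'feeder frame',np.round([(g-ORG)@X,(g-ORG)@Y],4), 'tilt',np.degrees(np.arctan2(T[:3,2]@X,-T[2,2])),'yawerr',np.degrees(T[:3,1]@X),'ycomp z',np.degrees(T[2,1]))
E
python3 - <<'E'
from st import *
g0=ORG-.0155*fx()+[0,0,.041]
for D,th in ((.12,5),(.13,5)):
  rows(pose(g0-D*fx(),th),10)
E
```

```text
6.45 [ 0.015  0.547 -0.388  2.097  0.687  0.46   0.443] 0.0108 39.9 [  3.8   9.4 -12.8]
grasp [0.5479 0.0766 0.0409] feeder frame [-0.0944  0.001 ] tilt 10.46337210182225 yawerr 0.05689106338631517 ycomp z 0.1672693323426054
10 rows: t [ 0.0026 -0.0001 -0.0006] a [ 0.02  0.55 -0.01]
10 rows: t [ 0.0036 -0.0001 -0.0007] a [ 0.02  0.55 -0.01]
```

Request:
arm_command --plan '[{"tx":0.0036,"ty":0,"tz":-0.0006,"ax":0,"ay":0.2,"az":0,"claw":1},{"tx":0.0036,"ty":0,"tz":-0.0006,"ax":0,"ay":0.2,"az":0,"claw":1},{"tx":0.0036,"ty":0,"tz":-0.0006,"ax":0,"ay":0.2,"az":0,"claw":1},{"tx":0.0036,"ty":0,"tz":-0.0006,"ax":0,"ay":0.2,"az":0,"claw":1},{"tx":0.0036,"ty":0,"tz":-0.0006,"ax":0,"ay":0.2,"az":0,"claw":1},{"tx":0.0036,"ty":0,"tz":-0.0006,"ax":0,"ay":0.2,"az":0,"claw":1},{"tx":0.0036,"ty":0,"tz":-0.0006,"ax":0,"ay":0.2,"az":0,"claw":1},{"tx":0.0036,"ty":0,"tz":-0.0006,"ax":0,"ay":0.2,"az":0,"claw":1},{"tx":0.0036,"ty":0,"tz":-0.0006,"ax":0,"ay":0.2,"az":0,"claw":1},{"tx":0.0036,"ty":0,"tz":-0.0006,"ax":0,"ay":0.2,"az":0,"claw":1}]' --squeeze 40

```text
clock: 7.28
tcp_pos: [0.4857, 0.0896, 0.1941]
orientation: [0.318, 2.973, -0.02]
contact_force: [4.8, 7.8, -1.9]
grip_width: 0.0108
gripper_force: 41.0
```

```bash
python3 st.py
```

```text
7.2833 [ 0.005  0.516 -0.409  2.16   0.665  0.455  0.42 ] 0.0108 41.0 [ 4.8  7.8 -1.9]
grasp [0.5086 0.0851 0.0409] feeder frame [-0.1346  0.0011] tilt 8.692230603252804 yawerr 0.1044340522698266 ycomp z 0.17321602629281113
```

Request:
arm_command --plan '[{"tx":0.002,"ty":0,"tz":-0.0003,"ax":0,"ay":0,"az":0,"claw":1},{"tx":0.002,"ty":0,"tz":-0.0003,"ax":0,"ay":0,"az":0,"claw":1},{"tx":0.002,"ty":0,"tz":-0.0003,"ax":0,"ay":0,"az":0,"claw":1},{"tx":0.002,"ty":0,"tz":-0.0003,"ax":0,"ay":0,"az":0,"claw":1},{"tx":0.002,"ty":0,"tz":-0.0003,"ax":0,"ay":0,"az":0,"claw":1},{"tx":0.002,"ty":0,"tz":-0.0003,"ax":0,"ay":0,"az":0,"claw":1},{"tx":0.002,"ty":0,"tz":-0.0003,"ax":0,"ay":0,"az":0,"claw":1},{"tx":0.002,"ty":0,"tz":-0.0003,"ax":0,"ay":0,"az":0,"claw":1},{"tx":0.002,"ty":0,"tz":-0.0003,"ax":0,"ay":0,"az":0,"claw":1},{"tx":0.002,"ty":0,"tz":-0.0003,"ax":0,"ay":0,"az":0,"claw":1}]' --squeeze 40

```text
clock: 8.12
tcp_pos: [0.466, 0.0939, 0.1941]
orientation: [0.318, 2.973, -0.02]
contact_force: [3.5, 7.4, -3.2]
grip_width: 0.011
gripper_force: 41.1
```

```bash
python3 st.py
```

```text
8.1167 [-0.021  0.495 -0.401  2.202  0.678  0.434  0.379] 0.011 41.1 [ 3.5  7.4 -3.2]
grasp [0.489  0.0894 0.0409] feeder frame [-0.1547  0.0012] tilt 8.697823614798304 yawerr 0.10356630473816518 ycomp z 0.17486206025257703
```

Request:
arm_command --plan '[{"tx":0.0012,"ty":0,"tz":-0.0002,"ax":0,"ay":0,"az":0,"claw":1},{"tx":0.0012,"ty":0,"tz":-0.0002,"ax":0,"ay":0,"az":0,"claw":1},{"tx":0.0012,"ty":0,"tz":-0.0002,"ax":0,"ay":0,"az":0,"claw":1},{"tx":0.0012,"ty":0,"tz":-0.0002,"ax":0,"ay":0,"az":0,"claw":1},{"tx":0.0012,"ty":0,"tz":-0.0002,"ax":0,"ay":0,"az":0,"claw":1},{"tx":0.0012,"ty":0,"tz":-0.0002,"ax":0,"ay":0,"az":0,"claw":1},{"tx":0,"ty":0,"tz":0,"ax":0,"ay":0,"az":0,"claw":1},{"tx":0,"ty":0,"tz":0,"ax":0,"ay":0,"az":0,"claw":1},{"tx":0,"ty":0,"tz":0,"ax":0,"ay":0,"az":0,"claw":1},{"tx":0,"ty":0,"tz":0,"ax":0,"ay":0,"az":0,"claw":1}]' --squeeze 40

```text
clock: 8.95
tcp_pos: [0.4614, 0.0947, 0.1942]
orientation: [0.321, 2.97, -0.018]
contact_force: [16.8, 6.1, -18.6]
grip_width: 0.0108
gripper_force: 39.2
```

```bash
python3 - <<'E'
from st import *
r.grab_frame('top')
for t in ['tray_handle','lid_tab','tub_rim','lid']: print(t,find(t,'top'))
r.grab_frame('scene')
for t in ['tray_handle','lid_tab','tub_rim','lid']: print(t,find(t,'scene'))
E
```

```text
8.95 [-0.029  0.489 -0.395  2.213  0.684  0.425  0.364] 0.0108 39.2 [ 16.8   6.1 -18.6]
grasp [0.485  0.0903 0.041 ] feeder frame [-0.1588  0.0012] tilt 8.877985853108557 yawerr 0.2175526388658052 ycomp z 0.27707187857199844
tray_handle [([0.4891, 0.0903, 0.0399], 0.75)]
lid_tab [([0.5278, 0.0828, 0.0773], 0.77)]
tub_rim []
lid [([0.6149, 0.0618, 0.0575], 0.92)]
tray_handle [([0.4897, 0.0873, 0.0347], 0.83)]
lid_tab [([0.5317, 0.0806, 0.0751], 0.77)]
tub_rim []
lid [([0.6743, -0.3449, 0.0054], 0.31)]
```

The stop shows up at about 143 mm: the force rises to 17 N and the motion ends. I'll release the bar and back up.

Request:
arm_command --plan '[{"tx":-0.001,"ty":0,"tz":0,"ax":0,"ay":0,"az":0,"claw":0},{"tx":0,"ty":0,"tz":0,"ax":0,"ay":0,"az":0,"claw":0},{"tx":0,"ty":0,"tz":0,"ax":0,"ay":0,"az":0,"claw":0},{"tx":0,"ty":0,"tz":0,"ax":0,"ay":0,"az":0,"claw":0},{"tx":0,"ty":0,"tz":-0.02,"ax":0,"ay":0,"az":0,"claw":0},{"tx":0,"ty":0,"tz":-0.025,"ax":0,"ay":0,"az":0,"claw":0},{"tx":0,"ty":0,"tz":-0.025,"ax":0,"ay":0,"az":0,"claw":0},{"tx":0,"ty":0,"tz":-0.025,"ax":0,"ay":0,"az":0,"claw":0},{"tx":0,"ty":0,"tz":-0.025,"ax":0,"ay":0,"az":0,"claw":0},{"tx":0,"ty":0,"tz":-0.02,"ax":0,"ay":0,"az":0,"claw":0}]' --squeeze 40

```text
clock: 10.28
tcp_pos: [0.4376, 0.0978, 0.3334]
orientation: [0.322, 2.977, -0.028]
contact_force: [1.1, -0.7, 0.4]
grip_width: 0.0854
gripper_force: 0.0
```

```bash
python3 - <<'E'
from st import *
snap('wrist','w2.png')
for t in ['tray_handle','lid_tab','tub_rim','lid']: print(t,find(t,'wrist'))
tab=ORG-.117*fx()+[0,0,.079]; print(tab)
T=pose(tab,12); rows(T,10)
E
```

```text
10.2833 [ 0.167  0.222 -0.616  2.159  0.34   0.711  0.677] 0.0854 0.0 [ 1.1 -0.7  0.4]
grasp [0.46   0.0924 0.1801] feeder frame [-0.1837 -0.002 ] tilt 8.510179865751025 yawerr 0.2484491950915393 ycomp z -0.17393260807117414
tray_handle [([0.4915, 0.0914, 0.0356], 0.56), ([0.62, 0.0632, 0.0586], 0.53)]
lid_tab [([0.5331, 0.0824, 0.0794], 0.58)]
tub_rim []
lid []
[0.52559936 0.08032537 0.079     ]
10 rows: t [-0.0039  0.0002  0.0109] a [-0.03 -0.35 -0.02]
```

View pics/w2.png

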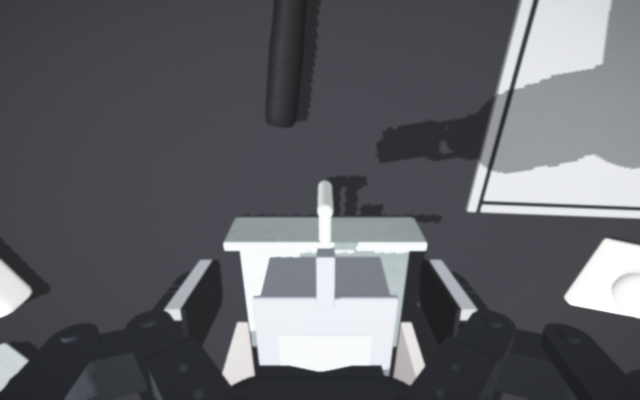

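The wrist view shows the tab as a bar from its free end at (326,249) to the plate edge near (326,297). The handle is at (325,185–240), and the lid sits flat on the tub.

```bash
python3 - <<'E'
from h import *
X=fx();Y=np.array([-X[1],X[0],0])
for n,uv,z in [('tab end top',(326,257),.086),('tab end bot',(326,249),.072),('plate front L',(257,297),.078),('plate front R',(395,297),.078),('handle bottom edge',(325,240),.012),('panel top front',(325,249),.049)]:
    p=unproj('wrist',uv,z)-ORG; print(n,round(p@X,4),round(p@Y,4))
E
```

```text
tab end top -0.133 0.0013
tab end bot -0.1304 0.0015
plate front L -0.0887 -0.0538
plate front R -0.0885 0.0568
handle bottom edge -0.1003 0.0014
panel top front -0.1149 0.001
```

```bash
python3 - <<'E'
from h import *
X=fx();Y=np.array([-X[1],X[0],0])
tab=ORG-.114*X+.0012*Y+[0,0,.079]
T=pose(tab,12); P=T.copy(); P[:3,3]-=.07*T[:3,2]
rows(P,5); rows(T,5,P)
E
```

```text
5 rows: t [-0.0079  0.0006  0.0079] a [-0.05 -0.71 -0.05]
5 rows: t [-0.     0.     0.014] a [ 0.  0. -0.]
```

Request:
arm_command --plan '[{"tx":-0.0079,"ty":0.0006,"tz":0.0079,"ax":-0.05,"ay":-0.71,"az":-0.05,"claw":0},{"tx":-0.0079,"ty":0.0006,"tz":0.0079,"ax":-0.05,"ay":-0.71,"az":-0.05,"claw":0},{"tx":-0.0079,"ty":0.0006,"tz":0.0079,"ax":-0.05,"ay":-0.71,"az":-0.05,"claw":0},{"tx":-0.0079,"ty":0.0006,"tz":0.0079,"ax":-0.05,"ay":-0.71,"az":-0.05,"claw":0},{"tx":-0.0079,"ty":0.0006,"tz":0.0079,"ax":-0.05,"ay":-0.71,"az":-0.05,"claw":0},{"tx":0,"ty":0,"tz":0.01,"ax":0,"ay":0,"az":0,"claw":0},{"tx":0,"ty":0,"tz":0.01,"ax":0,"ay":0,"az":0,"claw":0},{"tx":0,"ty":0,"tz":0.01,"ax":0,"ay":0,"az":0,"claw":0},{"tx":0,"ty":0,"tz":0.01,"ax":0,"ay":0,"az":0,"claw":0},{"tx":0,"ty":0,"tz":0,"ax":0,"ay":0,"az":0,"claw":0}]'

```text
clock: 11.37
tcp_pos: [0.491, 0.089, 0.2583]
orientation: [0.308, 2.92, -0.033]
contact_force: [0.2, 0.2, 0.3]
grip_width: 0.0853
gripper_force: 0.0
```

```bash
python3 - <<'E'
from st import *
tab=ORG-.114*X+.0012*Y+[0,0,.079]
T=pose(tab,12); rows(T,5)
E
```

```text
11.3667 [ 0.069  0.404 -0.484  2.134  0.595  0.547  0.498] 0.0853 0.0 [0.2 0.2 0.3]
grasp [0.5221 0.0822 0.1066] feeder frame [-0.1208  0.0011] tilt 11.833614724733298 yawerr -0.04933106687605494 ycomp z -0.04729222060640472
5 rows: t [-0.0001 -0.      0.0057] a [-0.01 -0.03  0.01]
```

Request:
arm_command --plan '[{"tx":0,"ty":0,"tz":0.0095,"ax":0,"ay":0,"az":0,"claw":0},{"tx":0,"ty":0,"tz":0.0095,"ax":0,"ay":0,"az":0,"claw":0.4},{"tx":0,"ty":0,"tz":0.0095,"ax":0,"ay":0,"az":0,"claw":0.5},{"tx":0,"ty":0,"tz":0,"ax":0,"ay":0,"az":0,"claw":1},{"tx":0,"ty":0,"tz":0,"ax":0,"ay":0,"az":0,"claw":1},{"tx":0,"ty":0,"tz":0,"ax":0,"ay":0,"az":0,"claw":1},{"tx":0,"ty":0,"tz":0,"ax":0,"ay":0,"az":0,"claw":1},{"tx":0,"ty":0,"tz":0,"ax":0,"ay":0,"az":0,"claw":1},{"tx":0,"ty":0,"tz":0,"ax":0,"ay":0,"az":0,"claw":1},{"tx":0,"ty":0,"tz":0,"ax":0,"ay":0,"az":0,"claw":1}]' --squeeze 90

```text
clock: 12.2
tcp_pos: [0.4978, 0.0881, 0.2333]
orientation: [0.308, 2.915, -0.031]
contact_force: [-1.5, 0.3, 5.0]
grip_width: 0.0124
gripper_force: 87.9
```

```bash
python3 - <<'E'
from st import *
# tip about pivot at tub back rim: 153 behind the tab, 7 below
piv=g+.153*X-[0,0,.007]
C=cur()
ang=np.radians(12.)
Rw=R.from_rotvec(Y*ang).as_matrix()  # check sign: -X must rise
print('rise',(Rw@(-X))[2])
T=np.eye(4);T[:3,:3]=Rw@C[:3,:3];T[:3,3]=piv+Rw@(C[:3,3]-piv)
rows(T,10)
E
```

```text
12.2 [ 0.035  0.451 -0.44   2.137  0.66   0.499  0.44 ] 0.0124 87.9 [-1.5  0.3  5. ]
grasp [0.5295 0.0815 0.0818] feeder frame [-0.1134  0.0019] tilt 12.092752913310655 yawerr -0.027820697058176323 ycomp z 0.05882263252694252
rise 0.20791169081775931
10 rows: t [-0.0041  0.     -0.0031] a [-0.   1.2  0. ]
```

Request:
arm_command --plan '[{"tx":-0.0041,"ty":0,"tz":-0.0031,"ax":0,"ay":1.2,"az":0,"claw":1},{"tx":-0.0041,"ty":0,"tz":-0.0031,"ax":0,"ay":1.2,"az":0,"claw":1},{"tx":-0.0041,"ty":0,"tz":-0.0031,"ax":0,"ay":1.2,"az":0,"claw":1},{"tx":-0.0041,"ty":0,"tz":-0.0031,"ax":0,"ay":1.2,"az":0,"claw":1},{"tx":-0.0041,"ty":0,"tz":-0.0031,"ax":0,"ay":1.2,"az":0,"claw":1},{"tx":-0.0041,"ty":0,"tz":-0.0031,"ax":0,"ay":1.2,"az":0,"claw":1},{"tx":-0.0041,"ty":0,"tz":-0.0031,"ax":0,"ay":1.2,"az":0,"claw":1},{"tx":-0.0041,"ty":0,"tz":-0.0031,"ax":0,"ay":1.2,"az":0,"claw":1},{"tx":-0.0041,"ty":0,"tz":-0.0031,"ax":0,"ay":1.2,"az":0,"claw":1},{"tx":-0.0041,"ty":0,"tz":-0.0031,"ax":0,"ay":1.2,"az":0,"claw":1}]'

```text
clock: 13.03
tcp_pos: [0.534, 0.0802, 0.2685]
orientation: [-0.33, -3.124, -0.002]
contact_force: [0.5, -0.7, -0.7]
grip_width: 0.0123
gripper_force: 87.8
```

```bash
python3 - <<'E'
from st import *
snap('wrist','w3.png'); snap('top','t3.png')
w=cv2.imread('pics/w3.png');t=cv2.imread('pics/t3.png'); cv2.imwrite('pics/c3.png',np.hstack([w[180:400,150:500],cv2.resize(t[60:240,200:400],(400,220))]))
print('lid',find('lid','top'),'tab',find('lid_tab','top'))
E
```

```text
13.0333 [ 0.208  0.501 -0.597  1.963  0.387  0.792  0.752] 0.0123 87.8 [ 0.5 -0.7 -0.7]
grasp [0.5341 0.0804 0.1135] feeder frame [-0.1087  0.0018] tilt -0.007138778176295493 yawerr -0.04885393752116424 ycomp z 0.060877471623085
lid [([0.6141, 0.0619, 0.0701], 0.59)] tab []
```

View pics/c3.png

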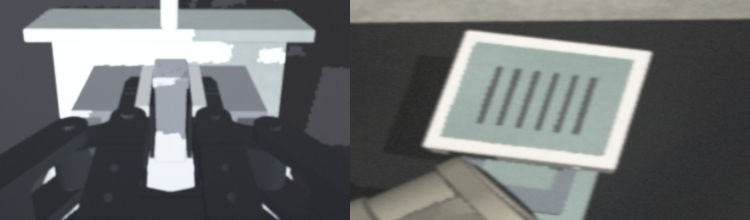

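The lid is tipped by about 12° and still sits at its back edge: its origin is at about z 70 mm with no draw-out. The top view shows the hood undisturbed. Next I draw it out.

Request:
arm_command --plan '[{"tx":0.004,"ty":0,"tz":-0.0003,"ax":0,"ay":0,"az":0,"claw":1},{"tx":0.006,"ty":0,"tz":-0.0005,"ax":0,"ay":0,"az":0,"claw":1},{"tx":0.006,"ty":0,"tz":-0.0008,"ax":0,"ay":0,"az":0,"claw":1},{"tx":0.006,"ty":0,"tz":-0.001,"ax":0,"ay":0,"az":0,"claw":1},{"tx":0.006,"ty":0,"tz":-0.001,"ax":0,"ay":0,"az":0,"claw":1},{"tx":0.006,"ty":0,"tz":-0.001,"ax":0,"ay":0,"az":0,"claw":1},{"tx":0.006,"ty":0,"tz":-0.001,"ax":0,"ay":0,"az":0,"claw":1},{"tx":0.006,"ty":0,"tz":-0.001,"ax":0,"ay":0,"az":0,"claw":1},{"tx":0.006,"ty":0,"tz":-0.001,"ax":0,"ay":0,"az":0,"claw":1},{"tx":0.006,"ty":0,"tz":-0.001,"ax":0,"ay":0,"az":0,"claw":1}]'

```text
clock: 14.07
tcp_pos: [0.4765, 0.0925, 0.277]
orientation: [0.33, 3.123, 0.001]
contact_force: [-0.6, 0.3, -1.3]
grip_width: 0.0129
gripper_force: 87.8
```

```bash
python3 - <<'E'
from st import *
r.grab_frame('top')
print('lid',find('lid','top'),'tab',find('lid_tab','top'))
E
```

```text
14.0667 [ 0.205  0.415 -0.631  2.08   0.355  0.752  0.711] 0.0129 87.8 [-0.6  0.3 -1.3]
grasp [0.4767 0.0926 0.122 ] feeder frame [-0.1674  0.0018] tilt 0.042425157255754575 yawerr -0.036714298191261804 ycomp z 0.04141900553063672
lid [([0.5585, 0.0755, 0.0773], 0.85)] tab [([0.4759, 0.0929, 0.1149], 0.95), ([0.6408, 0.0529, -0.0023], 0.63)]
```

Request:
arm_command --plan '[{"tx":0.001,"ty":0,"tz":-0.006,"ax":0,"ay":0,"az":0,"claw":1},{"tx":0.001,"ty":0,"tz":-0.012,"ax":0,"ay":0,"az":0,"claw":1},{"tx":0.001,"ty":0,"tz":-0.012,"ax":0,"ay":0,"az":0,"claw":1},{"tx":0.001,"ty":0,"tz":-0.012,"ax":0,"ay":0,"az":0,"claw":1},{"tx":0.001,"ty":0,"tz":-0.012,"ax":0,"ay":0,"az":0,"claw":1},{"tx":0.001,"ty":0,"tz":-0.012,"ax":0,"ay":0,"az":0,"claw":1},{"tx":0.001,"ty":0,"tz":-0.012,"ax":0,"ay":0,"az":0,"claw":1},{"tx":0.001,"ty":0,"tz":-0.012,"ax":0,"ay":0,"az":0,"claw":1},{"tx":0.001,"ty":0,"tz":-0.012,"ax":0,"ay":0,"az":0,"claw":1},{"tx":0.001,"ty":0,"tz":-0.006,"ax":0,"ay":0,"az":0,"claw":1}]'

```text
clock: 15.05
tcp_pos: [0.4675, 0.0947, 0.3869]
orientation: [0.33, 3.121, 0.002]
contact_force: [-0.4, -0.8, -2.3]
grip_width: 0.012
gripper_force: 87.8
```

```bash
python3 - <<'E'
from st import *
r.grab_frame('top')
print('lid',find('lid','top'),'tab',find('lid_tab','top'),'handle',find('tray_handle','top'),'mat',find('mat','top'))
mat=np.array([.4655,.3295,0]); 
T=pose(mat-.093*X+[0,0,.13],12); rows(T,20); print(T[:3,3])
E
```

```text
15.05 [ 0.293  0.241 -0.709  1.998  0.191  0.965  0.85 ] 0.012 87.8 [-0.4 -0.8 -2.3]
grasp [0.468  0.0948 0.2319] feeder frame [-0.1764  0.0021] tilt 0.16310558217964716 yawerr -0.03786977166670638 ycomp z 0.08517138181396898
lid [([0.5483, 0.0769, 0.1841], 0.84)] tab [] handle [] mat [([0.4643, 0.3302, 0.0003], 0.65)]
20 rows: t [0.0093 0.0115 0.0042] a [ 0.  -0.6  0. ]
[0.34305581 0.35574976 0.28161288]
```

Request:
arm_command --plan '[{"tx":0.0093,"ty":0.0115,"tz":0.0042,"ax":0,"ay":-0.6,"az":0,"claw":1},{"tx":0.0093,"ty":0.0115,"tz":0.0042,"ax":0,"ay":-0.6,"az":0,"claw":1},{"tx":0.0093,"ty":0.0115,"tz":0.0042,"ax":0,"ay":-0.6,"az":0,"claw":1},{"tx":0.0093,"ty":0.0115,"tz":0.0042,"ax":0,"ay":-0.6,"az":0,"claw":1},{"tx":0.0093,"ty":0.0115,"tz":0.0042,"ax":0,"ay":-0.6,"az":0,"claw":1},{"tx":0.0093,"ty":0.0115,"tz":0.0042,"ax":0,"ay":-0.6,"az":0,"claw":1},{"tx":0.0093,"ty":0.0115,"tz":0.0042,"ax":0,"ay":-0.6,"az":0,"claw":1},{"tx":0.0093,"ty":0.0115,"tz":0.0042,"ax":0,"ay":-0.6,"az":0,"claw":1},{"tx":0.0093,"ty":0.0115,"tz":0.0042,"ax":0,"ay":-0.6,"az":0,"claw":1},{"tx":0.0093,"ty":0.0115,"tz":0.0042,"ax":0,"ay":-0.6,"az":0,"claw":1}]'

```text
clock: 16.13
tcp_pos: [0.402, 0.2263, 0.3376]
orientation: [0.319, 3.021, -0.016]
contact_force: [1.0, 0.3, -2.3]
grip_width: 0.0121
gripper_force: 87.8
```

Request:
arm_command --plan '[{"tx":0.0093,"ty":0.0115,"tz":0.0042,"ax":0,"ay":-0.6,"az":0,"claw":1},{"tx":0.0093,"ty":0.0115,"tz":0.0042,"ax":0,"ay":-0.6,"az":0,"claw":1},{"tx":0.0093,"ty":0.0115,"tz":0.0042,"ax":0,"ay":-0.6,"az":0,"claw":1},{"tx":0.0093,"ty":0.0115,"tz":0.0042,"ax":0,"ay":-0.6,"az":0,"claw":1},{"tx":0.0093,"ty":0.0115,"tz":0.0042,"ax":0,"ay":-0.6,"az":0,"claw":1},{"tx":0.0093,"ty":0.0115,"tz":0.0042,"ax":0,"ay":-0.6,"az":0,"claw":1},{"tx":0.0093,"ty":0.0115,"tz":0.0042,"ax":0,"ay":-0.6,"az":0,"claw":1},{"tx":0.0093,"ty":0.0115,"tz":0.0042,"ax":0,"ay":-0.6,"az":0,"claw":1},{"tx":0.0093,"ty":0.0115,"tz":0.0042,"ax":0,"ay":-0.6,"az":0,"claw":1},{"tx":0.0093,"ty":0.0115,"tz":0.0042,"ax":0,"ay":-0.6,"az":0,"claw":1}]'

```text
clock: 16.97
tcp_pos: [0.3424, 0.3568, 0.2819]
orientation: [0.308, 2.917, -0.033]
contact_force: [-0.2, 0.1, -1.8]
grip_width: 0.012
gripper_force: 87.8
```

```bash
python3 - <<'E'
from st import *
snap('scene','s5.png'); print('lid',find('lid','scene'),'tab',find('lid_tab','scene'),find('tray_handle','scene'))
a=cv2.imread('pics/s5.png')[40:260,240:500]; cv2.imwrite('pics/s5c.png',cv2.resize(a,None,fx=3,fy=3,interpolation=2)[:600,:780])
r.grab_frame('top'); print('lid',find('lid','top'),'tab',find('lid_tab','top'),'handle',find('tray_handle','top'))
mat=np.array([.4655,.3295,0]); 
T=pose(mat-.093*X+[0,0,.13],12); rows(T,10)
E
```

```text
16.9667 [-0.431  0.411 -0.673  2.092  0.673  0.775 -0.196] 0.012 87.8 [-0.2  0.1 -1.8]
grasp [0.374  0.3501 0.1303] feeder frame [-0.3218  0.2319] tilt 12.004023247820125 yawerr -0.04522521077611201 ycomp z -0.004927535597808701
lid [([0.4674, 0.3309, 0.1024], 0.93)] tab [([0.3783, 0.3511, 0.1262], 0.81)] [([0.4887, 0.0896, 0.0349], 0.88), ([0.6186, 0.0578, 0.0727], 0.51)]
lid [] tab [([0.3747, 0.3503, 0.1244], 0.72)] handle [([0.4877, 0.0875, 0.0386], 0.81)]
10 rows: t [0.0001 0.     0.0001] a [ 0.    0.01 -0.01]
```

View pics/s5c.png

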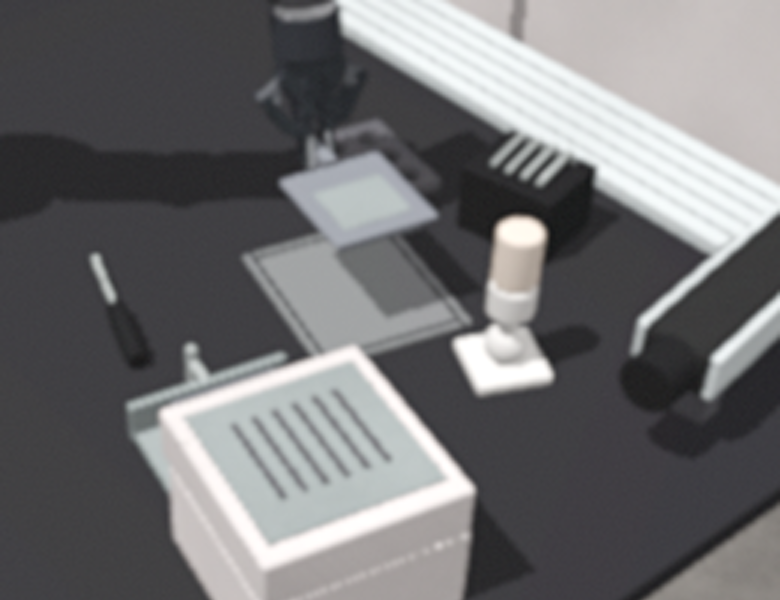

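The scene view shows the lid held level above the mat, with its shadow on the mat. The tray is out and the lamp is untouched. I'll lower it now.

Request:
arm_command --plan '[{"tx":0.0019,"ty":0,"tz":0.009,"ax":0,"ay":0,"az":0,"claw":1},{"tx":0.0019,"ty":0,"tz":0.009,"ax":0,"ay":0,"az":0,"claw":1},{"tx":0.0019,"ty":0,"tz":0.009,"ax":0,"ay":0,"az":0,"claw":1},{"tx":0.0019,"ty":0,"tz":0.009,"ax":0,"ay":0,"az":0,"claw":1},{"tx":0.0019,"ty":0,"tz":0.009,"ax":0,"ay":0,"az":0,"claw":1},{"tx":0.0019,"ty":0,"tz":0.009,"ax":0,"ay":0,"az":0,"claw":1},{"tx":0.0019,"ty":0,"tz":0.009,"ax":0,"ay":0,"az":0,"claw":1},{"tx":0.0019,"ty":0,"tz":0.009,"ax":0,"ay":0,"az":0,"claw":1},{"tx":0.0019,"ty":0,"tz":0.009,"ax":0,"ay":0,"az":0,"claw":1},{"tx":0.0019,"ty":0,"tz":0.009,"ax":0,"ay":0,"az":0,"claw":1}]'

```text
clock: 18.2
tcp_pos: [0.3431, 0.3564, 0.1901]
orientation: [0.308, 2.916, -0.031]
contact_force: [-0.3, -0.6, -1.9]
grip_width: 0.0124
gripper_force: 88.0
```

```bash
python3 - <<'E'
from st import *
r.grab_frame('scene'); print('lid',find('lid','scene'),'tab',find('lid_tab','scene'))
E
```

```text
18.2 [-0.541  0.562 -0.55   2.141  0.896  0.632 -0.419] 0.0124 88.0 [-0.3 -0.6 -1.9]
grasp [0.3747 0.3497 0.0385] feeder frame [-0.321   0.2318] tilt 12.03844896812398 yawerr -0.04449517898576977 ycomp z 0.043851997676543415
lid [([0.4682, 0.3244, 0.0095], 0.81)] tab [([0.3781, 0.3517, 0.0312], 0.94)]
```

Lower slowly the last few millimetres and watch the force.

Request:
arm_command --plan '[{"tx":0.0002,"ty":0,"tz":0.001,"ax":0,"ay":0,"az":0,"claw":1},{"tx":0.0002,"ty":0,"tz":0.001,"ax":0,"ay":0,"az":0,"claw":1},{"tx":0.0002,"ty":0,"tz":0.001,"ax":0,"ay":0,"az":0,"claw":1},{"tx":0.0002,"ty":0,"tz":0.001,"ax":0,"ay":0,"az":0,"claw":1},{"tx":0.0002,"ty":0,"tz":0.001,"ax":0,"ay":0,"az":0,"claw":1},{"tx":0.0002,"ty":0,"tz":0.001,"ax":0,"ay":0,"az":0,"claw":1},{"tx":0.0002,"ty":0,"tz":0.001,"ax":0,"ay":0,"az":0,"claw":1},{"tx":0,"ty":0,"tz":0,"ax":0,"ay":0,"az":0,"claw":1},{"tx":0,"ty":0,"tz":0,"ax":0,"ay":0,"az":0,"claw":1},{"tx":0,"ty":0,"tz":0,"ax":0,"ay":0,"az":0,"claw":1}]'

```text
clock: 19.18
tcp_pos: [0.3432, 0.3563, 0.1839]
orientation: [0.308, 2.916, -0.031]
contact_force: [0.2, 0.6, -1.7]
grip_width: 0.0119
gripper_force: 87.8
```

```bash
python3 st.py
```

```text
19.1833 [-0.549  0.573 -0.54   2.142  0.912  0.622 -0.435] 0.0119 87.8 [ 0.2  0.6 -1.7]
grasp [0.3749 0.3497 0.0323] feeder frame [-0.3208  0.2318] tilt 12.045944734595452 yawerr -0.04010928568965461 ycomp z 0.04619349359895951
```

Request:
arm_command --plan '[{"tx":0.0002,"ty":0,"tz":0.0008,"ax":0,"ay":0,"az":0,"claw":1},{"tx":0.0002,"ty":0,"tz":0.0008,"ax":0,"ay":0,"az":0,"claw":1},{"tx":0.0002,"ty":0,"tz":0.0008,"ax":0,"ay":0,"az":0,"claw":1},{"tx":0.0002,"ty":0,"tz":0.0008,"ax":0,"ay":0,"az":0,"claw":1},{"tx":0,"ty":0,"tz":0,"ax":0,"ay":0,"az":0,"claw":1},{"tx":0,"ty":0,"tz":0,"ax":0,"ay":0,"az":0,"claw":1},{"tx":0,"ty":0,"tz":0,"ax":0,"ay":0,"az":0,"claw":1},{"tx":0,"ty":0,"tz":0,"ax":0,"ay":0,"az":0,"claw":1},{"tx":0,"ty":0,"tz":0,"ax":0,"ay":0,"az":0,"claw":1},{"tx":0,"ty":0,"tz":0,"ax":0,"ay":0,"az":0,"claw":1}]'

```text
clock: 20.02
tcp_pos: [0.3429, 0.3565, 0.1811]
orientation: [0.308, 2.915, -0.032]
contact_force: [-2.7, -1.4, 7.1]
grip_width: 0.0122
gripper_force: 89.2
```

```bash
python3 st.py
```

```text
20.0167 [-0.554  0.578 -0.536  2.144  0.921  0.618 -0.445] 0.0122 89.2 [-2.7 -1.4  7.1]
grasp [0.3746 0.3498 0.0295] feeder frame [-0.3211  0.2318] tilt 12.090204222156379 yawerr -0.06154246702618753 ycomp z 0.03958735220963822
```

The lid touches down at the expected height with 7 N. I'll release it and retreat.

Request:
arm_command --plan '[{"tx":0,"ty":0,"tz":0,"ax":0,"ay":0,"az":0,"claw":0.75},{"tx":0,"ty":0,"tz":0,"ax":0,"ay":0,"az":0,"claw":0.6},{"tx":0,"ty":0,"tz":0,"ax":0,"ay":0,"az":0,"claw":0.4},{"tx":0,"ty":0,"tz":0,"ax":0,"ay":0,"az":0,"claw":0.4},{"tx":0,"ty":0,"tz":0,"ax":0,"ay":0,"az":0,"claw":0.4},{"tx":0,"ty":0,"tz":0,"ax":0,"ay":0,"az":0,"claw":0.4},{"tx":0,"ty":0,"tz":-0.01,"ax":0,"ay":0,"az":0,"claw":0.4},{"tx":0,"ty":0,"tz":-0.02,"ax":0,"ay":0,"az":0,"claw":0.4},{"tx":0,"ty":0,"tz":-0.03,"ax":0,"ay":0,"az":0,"claw":0.4},{"tx":0,"ty":0,"tz":-0.03,"ax":0,"ay":0,"az":0,"claw":0.4}]'

```text
clock: 20.85
tcp_pos: [0.3243, 0.3598, 0.269]
orientation: [0.308, 2.918, -0.034]
contact_force: [0.0, -0.3, 0.6]
grip_width: 0.0512
gripper_force: 0.0
```

```bash
python3 - <<'E'
from st import *
snap('scene','s6.png')
for t in ['lid','lid_tab','mat','tray_handle','lamp','strip']: print(t,find(t,'scene'))
a=cv2.imread('pics/s6.png')[40:260,240:500]; cv2.imwrite('pics/s6c.png',cv2.resize(a,None,fx=2.6,fy=2.6))
r.grab_frame('top')
for t in ['lid','lid_tab','mat','tray_handle']: print(t,find(t,'top'))
E
```

```text
20.85 [-0.471  0.42  -0.666  2.12   0.699  0.754 -0.261] 0.0512 0.0 [ 0.  -0.3  0.6]
grasp [0.3556 0.353  0.1173] feeder frame [-0.3403  0.2309] tilt 11.960131056529313 yawerr -0.04195673041040652 ycomp z -0.06620788958764354
lid [([0.4662, 0.3259, 0.0009], 0.71)]
lid_tab [([0.3771, 0.35, 0.0234], 0.82)]
mat [([0.4677, 0.3284, -0.0004], 0.71)]
tray_handle [([0.492, 0.0885, 0.0367], 0.89)]
lamp [([0.6598, 0.3637, -0.0053], 0.81)]
strip [([0.4661, -0.3138, -0.0032], 0.66)]
lid [([0.4606, 0.3337, 0.0053], 0.89)]
lid_tab [([0.3788, 0.353, 0.0264], 0.71)]
mat [([0.6556, 0.3673, -0.0027], 0.28), ([0.618, 0.0595, 0.0715], 0.27)]
tray_handle [([0.4903, 0.0881, 0.0371], 0.96)]
```

View pics/s6c.png

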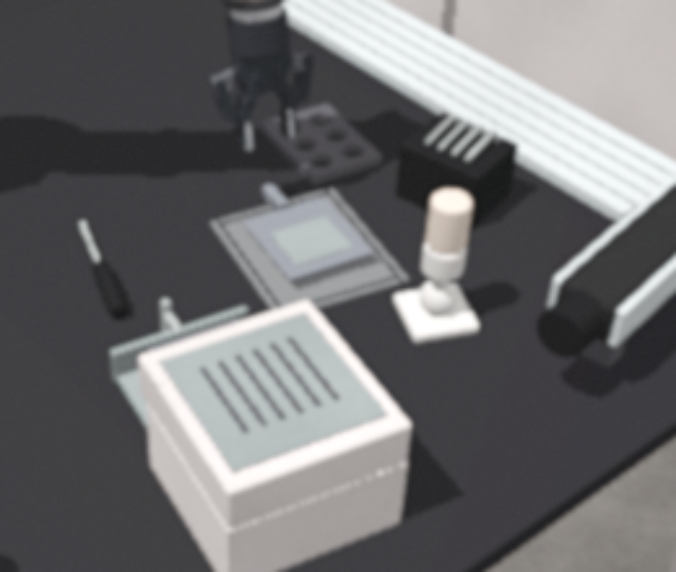

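The lid lies flat in the middle of the mat and is released, the tray is still out, and the lamp is untouched.

```bash
python3 -c "
from bench import r
print(r.hand_in())"
```

```text
the job is handed in; nothing more can be done
None
```

I pulled the tray out to its stop (about 143 mm) and left it out, tipped the lid by about 12°, drew it out and set it down flat near the middle of the mat; the strip and lamp stayed put, the motor's position wasn't checked, and I handed the job in at about 21 s with no verdict returned.

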